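Turn a painted panel over with the flat lifter

ROBOT

A 7-joint arm with a two-finger parallel gripper is mounted at the origin on the work surface. World frame = base frame: x ahead of the robot, y to its left, z up, the work surface at z = 0. Lengths are in mm, angles in degrees, forces in N, time in s.
With the tool pointing down it reaches from about 425 to 1025 mm from the base axis. Payload 3.6 kg.
Tool frame: the origin (TCP) lies midway between the tips of the shut fingers; the grasp point (between the pads) lies behind it (manip.pinch_z is the z of the grasp point in the tool frame, in mm); z points along the fingers, y is the line along which they close (so a half turn about z gives the same grasp; the last joint's range is limited). The gripper opens to 85 mm and grips with 20 to 120 N. Pads are 22 mm wide; open, the fingers measure 114 mm over their backs; the gripper's body (76 mm by 85 mm) begins 54 mm behind the grasp point. The pads swing forward as they close: fully open they stand 13 mm farther back than shut.
Start: joints at [-73.596, 33.873, 2.773, 92.16, -1.908, 54.013, -1.931], TCP at [268.778, 673.341, 231.302] pointing down, gripper open.
Joint ranges: [-153.93, 153.93], [-27.13, 128.08], [-72.61, 78.16], [10.71, 143.7], [-87.88, 267.88], [4.46, 118.87], [-176.78, 176.78]. Speed limits (degrees/s): [147.25, 147.25, 180, 180, 180, 180, 180].

INTERFACE

Orientations are given as [roll, pitch, yaw] about the fixed x, y, z axes, in that order (R = Rz(yaw) Ry(pitch) Rx(roll)).
In Python, from bench import manip, snapshot gives the robot as it stands. The module is installed in compiled form; this text tells all that it offers.
- The arm moves only by the tool send_rows, never from a script. Its argument "rows" is a list of rows, each a list of 7 numbers: the gripper command: -1 is shut, 1 is fully open, values between are in proportion, then the shift along the world's x, y, z in mm, then the turn, a rotation vector about the world's x, y, z in degrees. In form: [[grip, x, y, z, rx, ry, rz], ...]. A call has exactly 8 rows; each row shifts and turns the commanded pose from where the row before left it; what a row does not reach is not made up. A row lasts 1/12 s, in which the tool goes at most 41.7 mm and 7.16 degrees, less where a joint would pass 70% of its speed; a pose out of reach is approached as far as the arm can. A call with a gripper value outside its range is refused whole. The fingers move at their own pace and stop on an object; "grip_force" is the grip in N (left out, the last holds). Time passes only in rows, so rows that do not move let the fingers close, or fill a call up. It gives the time, the measured TCP pose, the force, the opening and the grip force at its end, in the units of the state.
- manip.read_state(): the state, without advancing time (a new reading comes with each control period).
- snapshot(name): name is "scene" or "top" or "wrist"; returns a dict with "pixels" (384x512x3 uint8, red, green, blue), "fov_y" (degrees; the focal length in pixels is half the picture's height over the tangent of half this angle, whatever the lens; pixels are square), "cx", "cy" (the principal point, pixels), "rvec" (rotation vector, rad) and "tvec" (3), from world to camera coordinates, as OpenCV has them. Camera axes: x right, y down, z forward; pixel columns grow to the right and rows downward; lengths in mm; the calibration is good to about 2 mm. A picture is of the moment at which its call begins. There is no depth.
- manip.close_job(): hands the job in; it is judged then, once.
The state is a dict: "t": time; "joints": joint angles; "qvel": joint speeds; "joint_efforts": joint torques, N m; "tcp_pos": TCP position; "orientation": TCP orientation; "contact_force": force on the tool from outside, world axes, zero at the start; "torque": the same for the moment, N m; "finger_gap": finger opening in mm; "gripper_force": force on a finger pad.
Only numpy, scipy, OpenCV 4.12 (cv2) and the standard library are available. Lean on these libraries where they do the work, as an engineer would, in place of code of your own. Each camera call takes 0.05 s, during which the arm holds its last target. There are 200 camera calls.

TASK

The painted face of the little picture panel is finished and its back is next: slide the red-handled flat lifter under the panel's edge and with it tip the panel over the step of the turning stand, so that it lies face down and flat on the blue felt deck. No part of the robot may touch the panel itself, only the lifter may. Then set the lifter down flat on its black mat (do not drop it), let go, and leave the airbrush and the two paint jars where they are.

Things in the scene. Friction and masses are not known exactly. Their poses are not given: they have to be found in the camera images.
- stand: Fixed turning stand, 315 x 180 mm (x by y): low grey bay, then a step up to a blue felt deck. Origin on the table, under the foot of the step, midway across; x points from bay to deck, roughly away from the robot; z up. Bay: smooth floor 5 mm above the origin, x = -165 to 0 mm, open at front and sides. Deck: 19 mm above the origin, x = 0 to 140 mm, then a lip 8 mm high, 10 mm wide.
- stand_step (a point): Middle of the top edge of the step, 14 mm above the bay's floor, level with the deck; the edge runs along the stand's y. The far edge of the panel can be pushed against this step, which then acts as the fulcrum.
- panel: Loose picture panel, 0.08 to 0.17 kg: painted board 100 x 120 x 4 mm (x by y by z) on a bare-wood cradle 76 x 96 x 5 mm, so the board overhangs 12 mm all round with a 5 mm gap below. Origin: centre of the cradle's underside; z towards the painted face. Starts face up in the bay, far edge parallel to the step within 0.06 rad, 4 to 12 mm short of it; slides easily. On the deck, turned, its origin is 28 mm up.
- lifter: Flat lifter, 0.2 kg: steel blade 130 x 60 x 2.5 mm (x by y by z) with a red handle above it. Origin at the centre of the blade's underside, x along the blade to its free front edge, z up. Handle bar 80 mm long along x, 24 mm wide (y), from z = 28 to 56 mm, centred at x = -15 mm, on two 14 mm wide posts. It starts lying flat on its mat.
- lifter_grip (a point): Middle of the lifter's red handle, at (-15, 0, 42) mm in the lifter's frame; axes as the lifter.
- lifter_tip (a point): Middle of the blade's front lower edge, at (65, 0, 0) mm in the lifter's frame; axes as the lifter.
- tool_mat: Fixed black rubber mat, 200 x 120 x 3 mm (x by y by z), to the left or right of the stand, where the lifter starts and must end. Origin at the centre of its underside.
- airbrush: Bystander: airbrush on a round-footed holder, foot 90 mm across, 100 mm high, airbrush 145 mm long along x. Origin at the centre of the foot's underside. It stands on the side opposite to the mat.
- jar_red: Bystander: paint jar with red cap, 42 mm across, 65 mm high. Origin at the centre of its underside.
- jar_green: Bystander: paint jar with green cap, 42 mm across, 65 mm high. Origin at the centre of its underside.
Not all that is in view belongs to the job. There is more than one size of the panel; the one meant has the size given above.

How it is judged:
By the outcome, as a careful person would: the job done as asked, in the order asked, and still so for the second after the job is handed in, with the robot touching nothing.
It also fails if it takes over 58 s, if anything falls off the work surface, if the arm or the gripper's body presses on something with over 40 N, if the wrist force passes 120 N, or if a joint passes its speed limit or range.

## Working session

There is one attempt and no reset: what is moved stays moved. The work goes in short steps, Python scripts to look and compute and a tool call to move; the robot and the scene stay as the last step left them, time stands still between calls to the robot, and variables do not carry over. Pictures are saved under pics/ and viewed, at most 10 in all, crops included, and the job is handed in when it is done.

Besides the shell and the picture viewer there is one more tool, called as name(argument=value, ...), one argument or row to a line, values as JSON. send_rows: Moves the arm, as the interface text tells. Its arguments: {"type":"object","properties":{"rows":{"type":"array","items":{"type":"array","items":{"type":"number"}}},"grip_force":{"type":"number"}},"required":["rows"]}

```bash
mkdir -p pics; cat > h.py <<'E'
import numpy as np, cv2
from bench import manip, snapshot
def K(s):
    h=s["pixels"].shape[0]; f=h/2/np.tan(np.radians(s["fov_y"])/2)
    return np.array([[f,0,s["cx"]],[0,f,s["cy"]],[0,0,1.]])
def snap(name,out):
    s=snapshot(name); cv2.imwrite(f"pics/{out}.png",cv2.cvtColor(s["pixels"],cv2.COLOR_RGB2BGR))
    np.savez(f"pics/{out}.npz",**s); return s
def load(out): return dict(np.load(f"pics/{out}.npz"))
def ray(s,uv):
    R=cv2.Rodrigues(np.float64(s["rvec"]))[0]; C=-R.T@np.float64(s["tvec"]).ravel()
    d=R.T@np.linalg.inv(K(s))@np.array([uv[0],uv[1],1.]); return C,d
def onz(s,uv,z):
    C,d=ray(s,uv); return C+d*(z-C[2])/d[2]
def proj(s,P):
    return cv2.projectPoints(np.float64(P).reshape(-1,1,3),np.float64(s["rvec"]),np.float64(s["tvec"]),K(s),None)[0].reshape(-1,2)
def tri(s1,a,s2,b):
    (C1,d1),(C2,d2)=ray(s1,a),ray(s2,b)
    t=np.linalg.lstsq(np.c_[d1,-d2],C2-C1,rcond=None)[0]
    p,q=C1+t[0]*d1,C2+t[1]*d2; return (p+q)/2,np.linalg.norm(p-q)
E
python3 - <<'E'
from h import *
a=snap("scene","scene0");b=snap("top","top0")
for s in(a,b): print(s["fov_y"],ray(s,(256,192)))
print(manip.pinch_z, manip.read_state())
im=np.vstack([cv2.imread("pics/scene0.png"),cv2.imread("pics/top0.png")])
E
```

```text
45.6862530013174 (array([1240.5380835 , -618.12807134,  699.02722594]), array([-0.61916818,  0.53276815, -0.57735091]))
43.91653486710984 (array([ 346.54115198,   17.10890487, 1198.72656372]), array([ 0.18848735,  0.00140784, -0.98226644]))
-18.700000000000003 {'t': 0.1, 'joints': array([-73.59577087,  33.92235224,   2.76646668,  92.22868098,
        -1.9078505 ,  54.01159507,  -1.93196654]), 'qvel': array([-0.04124425, -0.14733311, -0.05218675, -0.24256956,  0.02137118,
        0.00775075, -0.04599728]), 'joint_efforts': array([ 4.53036191e-03, -5.50002980e+01,  1.55290302e+00, -1.98826432e+01,
        9.62270336e-03,  3.87500186e-03,  5.01822541e-06]), 'tcp_pos': array([268.49229207, 672.65355749, 230.23348757]), 'orientation': array([-1.79883612e+02,  6.06518808e-03,  1.58243150e+02]), 'contact_force': array([-0.75308818,  0.02550553, -0.03904961]), 'torque': array([-0.04582527, -0.00386182, -0.07224143]), 'gripper_force': 0.0, 'finger_gap': 85.53002323781166}
```

View pics/scene0.png

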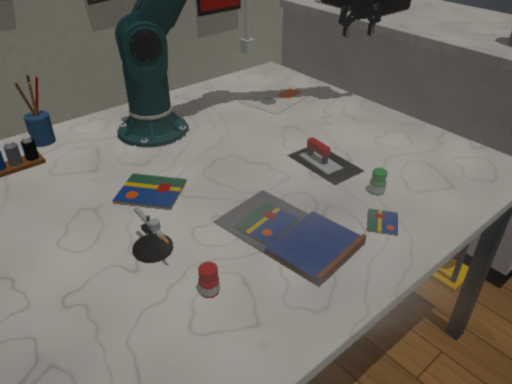

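View pics/top0.png

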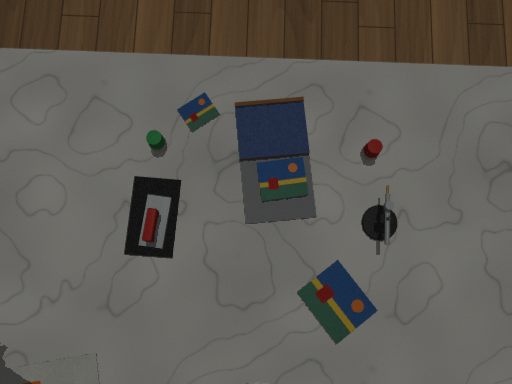

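Scene: stand in the middle (265,235), lifter on its mat on the left. Top: stand at (275,160), panel at (283,180), lifter at (152,222), jars at (156,140) and (373,148), airbrush at (380,222). I'll enlarge these for measuring.

```bash
python3 - <<'E'
from h import *
t=cv2.imread("pics/top0.png")[90:265,115:325]; t=cv2.resize(t,None,fx=3.4,fy=3.4,interpolation=cv2.INTER_CUBIC)
t=cv2.convertScaleAbs(t,alpha=1.6,beta=10)
cv2.imwrite("pics/topc.png",t)
s=cv2.imread("pics/scene0.png")[125:285,205:405]; s=cv2.resize(s,None,fx=3.7,fy=3.7,interpolation=cv2.INTER_CUBIC)
s=cv2.convertScaleAbs(s,alpha=1.6,beta=10)
cv2.imwrite("pics/scenec.png",s)
E
```

```text
(no output)
```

View pics/topc.png

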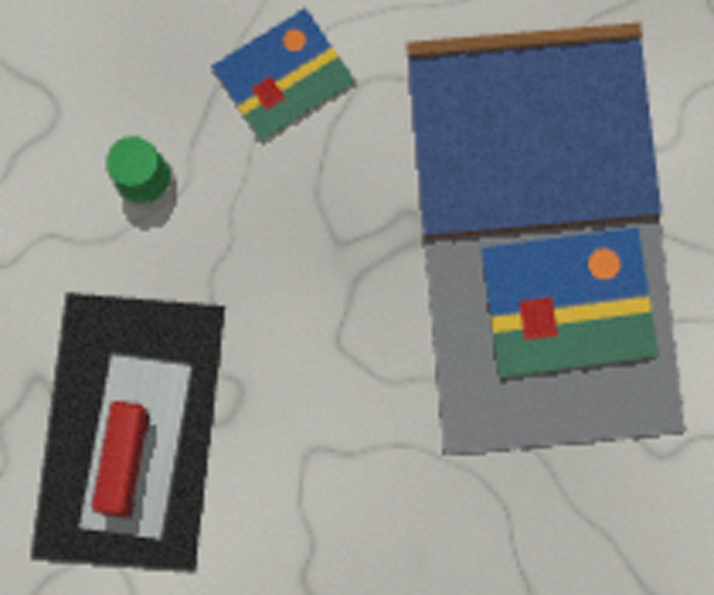

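View pics/scenec.png

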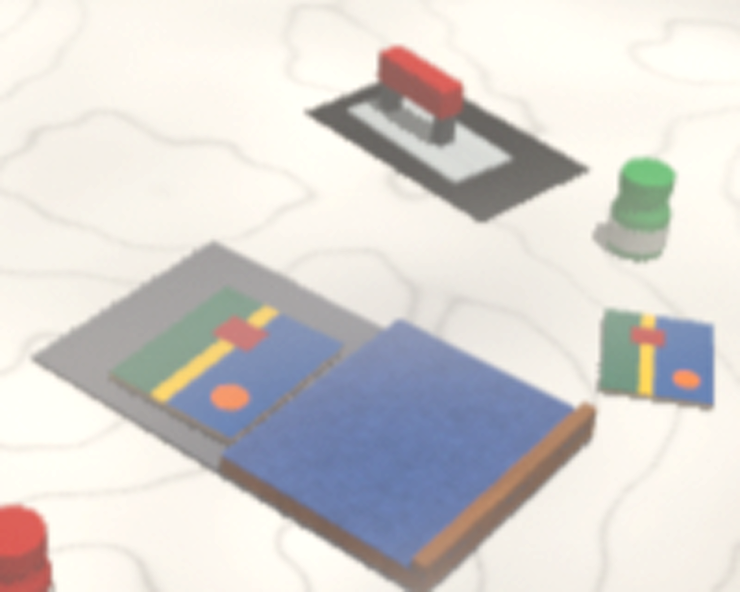

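Top crop shows stand corners bay (443,454),(685,433), step edge (424,235)-(660,216), panel corners (482,248),(640,228),(657,357),(500,378), blade (111,354),(191,366),(162,539),(80,528). The scene crop shows the same features; I'll fit poses (x, y, z, yaw) from both.

```bash
cat > m.py <<'E'
from h import *
from scipy.optimize import least_squares
T=lambda p:np.array([(p[0]+.5)/3.4-.5+115,(p[1]+.5)/3.4-.5+90])
S=lambda p:np.array([(p[0]+.5)/3.7-.5+205,(p[1]+.5)/3.7-.5+125])
t,s=load("top0"),load("scene0")
def fit(obs,x0,fz=None):
    # obs: (cam, uv, local xyz)
    def pts(q,l):
        c,n=np.cos(q[3]),np.sin(q[3]); return np.array([q[0]+c*l[0]-n*l[1],q[1]+n*l[0]+c*l[1],q[2]+l[2]])
    f=lambda q:np.concatenate([proj(cam,pts(q,l))[0]-uv for cam,uv,l in obs])
    r=least_squares(f,x0); return r.x,np.abs(r.fun).reshape(-1,2).max(1).round(1)
tt=lambda d:[(t,T(a),b) for a,b in d]; ss=lambda d:[(s,S(a),b) for a,b in d]
def rep(n,o,x0):
    q,e=fit(o,x0); print(n,q[:3].round(1),np.degrees(q[3]).round(2),e); return q
st=rep("stand",tt([((443,454),(-165,90,5)),((685,433),(-165,-90,5)),((424,235),(0,90,19)),((660,216),(0,-90,19)),((407,43),(150,90,27)),((640,24),(150,-90,27))])
 +ss([((31,356),(-165,-90,5)),((213,242),(-165,90,5)),((400,320),(0,90,19)),((222,462),(0,-90,19))]),[550,0,0,0])
pa=rep("panel",tt([((482,248),(50,60,9)),((640,228),(50,-60,9)),((657,357),(-50,-60,9)),((498,376),(-50,60,9))])
 +ss([((110,376),(-50,-60,9)),((228,288),(-50,60,9)),((343,347),(50,60,9)),((230,438),(50,-60,9))]),[500,0,5,0])
li=rep("lifter",tt([((111,354),(65,30,2.5)),((191,366),(65,-30,2.5)),((162,539),(-65,-30,2.5)),((80,528),(-65,30,2.5))])
 +ss([((512,157),(65,30,2.5)),((456,183),(65,-30,2.5))]),[500,250,3,0])
ma=rep("mat",tt([((66,293),(100,60,3)),((224,307),(100,-60,3)),((195,571),(-100,-60,3)),((32,559),(-100,60,3))])
 +ss([((307,112),(-100,60,3)),((588,170),(100,60,3)),((483,221),(100,-60,3))]),[500,250,0,0])
c,n=np.cos(st[3]),np.sin(st[3]);d=pa[:2]-st[:2]
print("panel in stand",c*d[0]+n*d[1],-n*d[0]+c*d[1],np.degrees(pa[3]-st[3]))
for nm,a in(("hc top",onz(t,T((118,458)),57+0)),): print(nm,a)
print("jarg",onz(t,T((134,160)),65), "jarr",onz(t,(375,146),65), "air",onz(t,(380,222),5))
E
python3 m.py
```

```text
stand [670.5 -24.4  -4.5] 7.18 [0.1 0.8 0.2 0.5 0.2 0.1 0.7 0.2 0.5 1.1]
panel [612.7 -45.8   2.3] 9.23 [0.4 0.7 0.3 0.1 0.8 0.6 0.4 0.9]
lifter [ 4.938e+02  2.716e+02 -3.000e-01] -5.31 [0.2 0.4 0.4 0.1 0.4 0.6]
mat [500.  272.7 -15. ] 2.96 [ 5.1  1.1  6.6  6.4 21.3  2.5  3.2]
panel in stand -60.05172731419186 -14.051148483423681 2.050856160639878
hc top [477.69156131 271.62171321  57.        ]
jarg [693.93091769 274.46913328  65.        ] jarr [ 690.66803861 -272.49319937   65.        ] air [ 509.17981612 -298.26340874    5.        ]
```

send_rows(
  rows=[
    [1,16,-30,0,0,0,2],
    [1,16,-33,0,0,0,2],
    [1,16,-33,0,0,0,2],
    [1,16,-33,0,0,0,2],
    [1,16,-33,0,0,0,2],
    [1,16,-33,0,0,0,2],
    [1,16,-33,0,0,0,2],
    [1,16,-32,0,0,0,2],
  ],
  grip_force=60,
)

```text
t: 0.77
tcp_pos: [397.1, 411.2, 231.0]
orientation: [-179.9, -0.0, 174.3]
contact_force: [0.9, 0.3, -0.3]
finger_gap: 85.3
gripper_force: 0.0
```

send_rows(
  rows=[
    [1,16,-30,-10,0,0,0],
    [1,16,-30,-10,0,0,0],
    [1,16,-30,-10,0,0,0],
    [1,16,-25,-10,0,0,0],
    [1,12,-15,-10,0,0,0],
    [1,5,-10,-10,0,0,0],
    [1,0,0,-10,0,0,0],
    [1,0,0,0,0,0,0],
  ],
)

```text
t: 1.43
tcp_pos: [476.1, 273.0, 159.2]
orientation: [-179.9, -0.2, 174.2]
contact_force: [0.3, 0.1, 0.3]
finger_gap: 85.4
gripper_force: 0.0
```

```bash
python3 - <<'E'
from h import *
s=snap("wrist","w1")
im=cv2.resize(s["pixels"][:,:,::-1],None,fx=1.5,fy=1.5,interpolation=cv2.INTER_CUBIC);cv2.imwrite("pics/w1b.png",im)
q=manip.read_state();print(q["t"],q["tcp_pos"],q["orientation"],q["contact_force"]);print(s["fov_y"],ray(s,(256,192)))
E
```

```text
1.4833 [476.04738181 274.3438146  160.06584672] [-1.79951876e+02 -1.65227483e-01  1.74340571e+02] [-0.03234812 -0.30066341 -0.11818503]
66.27869723566113 (array([400.90649529, 280.65928805, 301.38731069]), array([ 0.30018293, -0.02560466, -0.95359537]))
```

View pics/w1b.png

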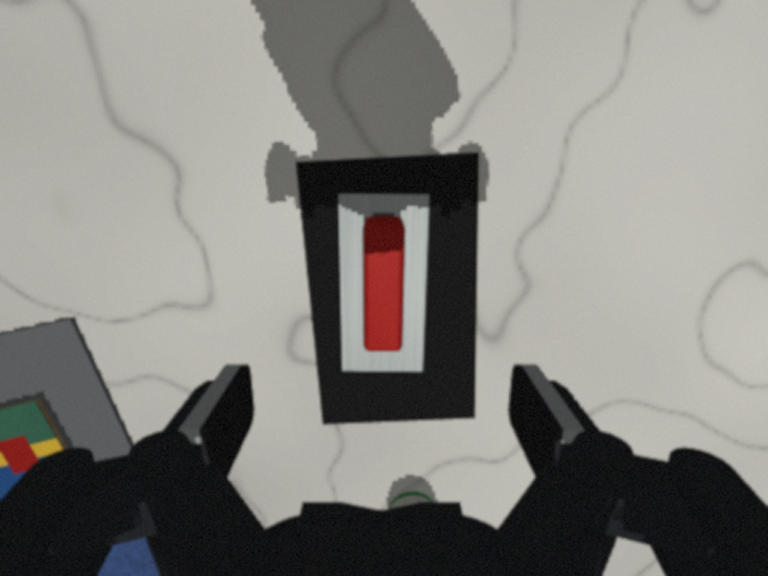

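Wrist view: blade corners at (338,194),(430,194),(424,371),(341,371), handle top (364-404, 215-350), between the open fingers.

```bash
python3 - <<'E' | tail -5
from m import *
w=load("w1"); W=lambda p:np.array([(p[0]+.5)/1.5-.5,(p[1]+.5)/1.5-.5])
o=[(w,W(a),b) for a,b in[((338,194),(-65,-30,2.5)),((430,194),(-65,30,2.5)),((424,371),(65,30,2.5)),((341,371),(65,-30,2.5)),((364,215),(-55,-12,56)),((404,215),(-55,12,56)),((402,350),(25,12,56)),((364,350),(25,-12,56))]]
q=rep("lifter",o,[490,272,3,0]); print("grip",q[0]-15*np.cos(q[3]),q[1]-15*np.sin(q[3]))
mm=[(w,W(a),b) for a,b in[((297,162),(-100,-60,3)),((477,153),(-100,60,3)),((474,417),(100,60,3)),((324,423),(100,-60,3))]]
rep("mat",mm,[500,272,0,0])
E
```

```text
hc top [477.69156131 271.62171321  57.        ]
jarg [693.93091769 274.46913328  65.        ] jarr [ 690.66803861 -272.49319937   65.        ] air [ 509.17981612 -298.26340874    5.        ]
lifter [491.6 272.2   3.7] -6.1 [2.3 2.  1.3 1.6 2.  2.2 0.9 0.8]
grip 476.6834302372742 273.7807665606142
mat [506.5 278.1  -5. ] -2.9 [0.4 0.5 0.4 0.4]
```

send_rows(
  rows=[
    [1,1,0,-22,0,0,0],
    [1,0,0,-22,0,0,0],
    [1,0,0,-22,0,0,0],
    [1,0,0,-22,0,0,0],
    [1,0,0,-20,0,0,0],
    [1,0,0,-14,0,0,0],
    [1,0,0,-8,0,0,0],
    [1,0,0,-3,0,0,0],
  ],
)

```text
t: 2.15
tcp_pos: [477.5, 275.2, 27.4]
orientation: [180.0, -0.1, 174.4]
contact_force: [-0.1, -0.6, -0.3]
finger_gap: 85.3
gripper_force: 0.0
```

send_rows(
  rows=[
    [-1,0,0,0,0,0,0],
    [-1,0,0,0,0,0,0],
    [-1,0,0,0,0,0,0],
    [-1,0,0,0,0,0,0],
    [-1,0,0,0,0,0,0],
    [-1,0,0,0,0,0,0],
    [-1,0,0,0,0,0,0],
    [-1,0,0,0,0,0,0],
  ],
)

```text
t: 2.82
tcp_pos: [479.4, 273.6, 29.2]
orientation: [179.9, 0.1, 174.2]
contact_force: [-0.5, -1.1, 6.0]
finger_gap: 23.0
gripper_force: 60.9
```

send_rows(
  rows=[
    [-1,0,0,5,0,0,0],
    [-1,0,0,10,0,0,0],
    [-1,0,0,15,0,0,0],
    [-1,0,0,15,0,0,0],
    [-1,0,-10,10,0,0,0],
    [-1,0,-20,5,0,0,1],
    [-1,0,-30,0,0,0,2],
    [-1,0,-35,0,0,0,2],
  ],
)

```text
t: 3.48
tcp_pos: [479.1, 178.8, 89.3]
orientation: [179.9, 0.1, 179.5]
contact_force: [0.3, -1.2, -2.0]
finger_gap: 23.1
gripper_force: 59.9
```

send_rows(
  rows=[
    [-1,-3,-35,0,0,0,2],
    [-1,-3,-35,0,0,0,2],
    [-1,-3,-35,0,0,0,2],
    [-1,-3,-35,0,0,0,2],
    [-1,-2,-35,0,0,0,0],
    [-1,0,-35,0,0,0,0],
    [-1,0,-22,0,0,0,0],
    [-1,0,-11,0,0,0,0],
  ],
)

```text
t: 4.15
tcp_pos: [463.2, -70.0, 88.6]
orientation: [-179.9, -0.1, -173.2]
contact_force: [0.4, 0.1, -1.5]
finger_gap: 23.2
gripper_force: 59.8
```

```bash
python3 - <<'E'
from h import *
s=snap("wrist","w2");a=snap("scene","scene1")
im=cv2.resize(s["pixels"][:,:,::-1],None,fx=1.5,fy=1.5,interpolation=cv2.INTER_CUBIC);cv2.imwrite("pics/w2b.png",im)
q=manip.read_state();print(q["t"],q["tcp_pos"],q["orientation"],q["contact_force"]);print(s["fov_y"],ray(s,(256,192)))
E
```

```text
4.25 [463.70373578 -68.46690453  88.60844169] [-1.79902566e+02 -4.83883631e-02 -1.73134956e+02] [-0.49726266  0.41041981 -2.3694833 ]
66.27869723566113 (array([387.82090523, -79.014246  , 230.70010448]), array([ 0.30048099,  0.04092124, -0.95296702]))
```

View pics/w2b.png

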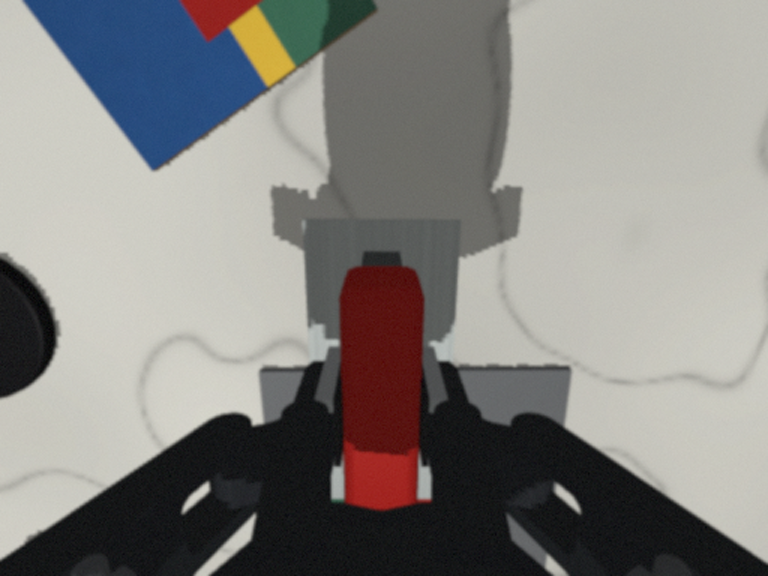

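Wrist view: blade back edge (303-460,219) and bay front edge (261-570,368) are parallel, so lifter yaw matches the stand. Checking numbers.

```bash
python3 - <<'E' | tail -8
from m import *
w=load("w2"); W=lambda p:np.array([(p[0]+.5)/1.5-.5,(p[1]+.5)/1.5-.5])
a,b=onz(w,W((261,368)),5),onz(w,W((570,367)),5); print("bay",a,b,np.linalg.norm(a-b),np.degrees(np.arctan2(-(b-a)[0],(b-a)[1])))
for z in (62,65,68):
    c,d=onz(w,W((303,219)),z),onz(w,W((460,219)),z);print("blade back",z,c,d,np.linalg.norm(c-d),np.degrees(np.arctan2(-(d-c)[0],(d-c)[1])))
m=(c+d)/2
th=np.radians(7.2);R=np.array([[np.cos(th),np.sin(th)],[-np.sin(th),np.cos(th)]])
print("bay mid in base fit",R@((a+b)[:2]/2-st[:2]),"blade back rel bay mid",R@(m-(a+b)/2)[:2], "tcp rel",R@(np.array([463.5,-69])-(a+b)[:2]/2))
E
```

```text
panel in stand -60.05172731419186 -14.051148483423681 2.050856160639878
hc top [477.69156131 271.62171321  57.        ]
jarg [693.93091769 274.46913328  65.        ] jarr [ 690.66803861 -272.49319937   65.        ] air [ 509.17981612 -298.26340874    5.        ]
bay [ 514.67184232 -133.2390086     5.        ] [492.96077444  41.0408512    5.        ] 175.6269910899592 7.1010889846174265
blade back 62 [ 417.11412565 -106.01210412   62.        ] [409.96627069 -46.36701522  62.        ] 60.071860795883886 6.833724224871927
blade back 65 [ 416.59320326 -105.53200024   65.        ] [409.57245886 -46.9475821   65.        ] 59.00360074383462 6.833724224872014
blade back 68 [ 416.07228088 -105.05189636   68.        ] [409.17864703 -47.52814897  68.        ] 57.935340691785306 6.833724224871993
bay mid in base fit [-168.07524472   -0.66648275] blade back rel bay mid [-94.25570601 -18.52363595] tcp rel [-42.86864877 -17.6673674 ]
```

send_rows(
  rows=[
    [-1,-0.5,4,-10,0,0,0.3],
    [-1,0,0,-14,0,0,0],
    [-1,0,0,-14,0,0,0],
    [-1,0,0,-10,0,0,0],
    [-1,0,0,-5,0,0,0],
    [-1,0,0,-3,0,0,0],
    [-1,0,0,-1,0,0,0],
    [-1,0,0,0,0,0,0],
  ],
)

```text
t: 4.92
tcp_pos: [464.4, -60.2, 31.5]
orientation: [180.0, 0.0, -172.4]
contact_force: [0.2, -0.0, -2.1]
finger_gap: 23.2
gripper_force: 59.9
```

send_rows(
  rows=[
    [-1,0,0,-0.5,0,0,0],
    [-1,0,0,-0.5,0,0,0],
    [-1,0,0,0,0,0,0],
    [-1,0,0,0,0,0,0],
    [-1,0,0,0,0,0,0],
    [-1,0,0,0,0,0,0],
    [-1,0,0,0,0,0,0],
    [-1,0,0,0,0,0,0],
  ],
)

```text
t: 5.58
tcp_pos: [464.6, -60.7, 31.0]
orientation: [-180.0, 0.1, -172.5]
contact_force: [-1.6, -0.1, 6.2]
finger_gap: 23.2
gripper_force: 60.9
```

send_rows(
  rows=[
    [-1,0.5,-4,1,0,0,0],
    [-1,4,0.5,0,0,0,0],
    [-1,4,0.5,0,0,0,0],
    [-1,4,0.5,0,0,0,0],
    [-1,4,0.5,0,0,0,0],
    [-1,4,0.5,0,0,0,0],
    [-1,4,0.5,0,0,0,0],
    [-1,0,0,0,0,0,0],
  ],
)

```text
t: 6.25
tcp_pos: [490.6, -61.3, 31.3]
orientation: [180.0, 0.1, -172.4]
contact_force: [0.2, -0.9, -2.1]
finger_gap: 23.1
gripper_force: 59.9
```

```bash
python3 - <<'E'
from h import *
a=snap("scene","scene2")
s=cv2.resize(a["pixels"][165:275,195:345,::-1],None,fx=5,fy=5,interpolation=cv2.INTER_CUBIC);cv2.imwrite("pics/s2c.png",cv2.convertScaleAbs(s,alpha=1.6,beta=10))
q=manip.read_state();print(q["t"],q["tcp_pos"],q["orientation"],q["contact_force"])
E
```

```text
6.3 [490.17008239 -61.35427763  31.24925576] [ 1.79993682e+02  1.15493601e-01 -1.72438589e+02] [-1.23153169 -0.48580562 -1.84681524]
```

View pics/s2c.png

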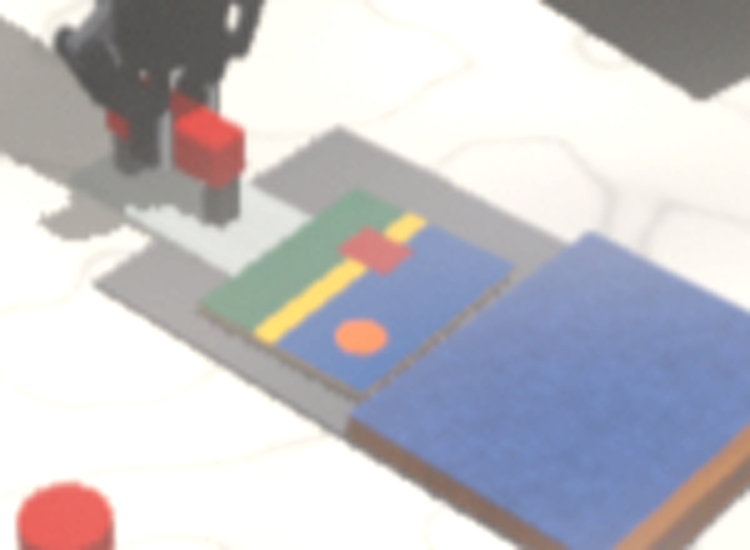

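Crop: blade already slid under the near edge (235,275)-(310,212), well centred. Now push to the step.

send_rows(
  rows=[
    [-1,2,0.25,0,0,0,0],
    [-1,2,0.25,0,0,0,0],
    [-1,2,0.25,0,0,0,0],
    [-1,2,0.25,0,0,0,0],
    [-1,2,0.25,0,0,0,0],
    [-1,1,0.15,0,0,0,0],
    [-1,0,0,0,0,0,0],
    [-1,0,0,0,0,0,0],
  ],
)

```text
t: 6.97
tcp_pos: [500.1, -60.2, 31.2]
orientation: [180.0, 0.0, -172.5]
contact_force: [-1.6, 0.9, -0.4]
finger_gap: 23.3
gripper_force: 60.2
```

send_rows(
  rows=[
    [-1,1,0.12,0,0,0,0],
    [-1,1,0.12,0,0,0,0],
    [-1,0,0,0,0,0,0],
    [-1,0,0,0,0,0,0],
    [-1,0,0,0,0,0,0],
    [-1,0,0,0,0,0,0],
    [-1,0,0,0,0,0,0],
    [-1,0,0,0,0,0,0],
  ],
)

```text
t: 7.63
tcp_pos: [502.5, -59.9, 31.3]
orientation: [180.0, 0.1, -172.5]
contact_force: [0.4, 0.5, -2.9]
finger_gap: 23.0
gripper_force: 59.9
```

send_rows(
  rows=[
    [-1,1,0.12,0,0,0,0],
    [-1,1,0.12,0,0,0,0],
    [-1,0,0,0,0,0,0],
    [-1,0,0,0,0,0,0],
    [-1,0,0,0,0,0,0],
    [-1,0,0,0,0,0,0],
    [-1,0,0,0,0,0,0],
    [-1,0,0,0,0,0,0],
  ],
)

```text
t: 8.3
tcp_pos: [503.8, -59.8, 31.3]
orientation: [180.0, 0.0, -172.5]
contact_force: [-1.1, -0.7, 0.2]
finger_gap: 23.1
gripper_force: 60.1
```

send_rows(
  rows=[
    [-1,1,0.12,0,0,0,0],
    [-1,1,0.12,0,0,0,0],
    [-1,0,0,0,0,0,0],
    [-1,0,0,0,0,0,0],
    [-1,0,0,0,0,0,0],
    [-1,0,0,0,0,0,0],
    [-1,0,0,0,0,0,0],
    [-1,0,0,0,0,0,0],
  ],
)

```text
t: 8.97
tcp_pos: [504.9, -59.6, 31.3]
orientation: [180.0, -0.1, -172.5]
contact_force: [-4.4, -0.2, 3.3]
finger_gap: 23.3
gripper_force: 60.4
```

```bash
python3 - <<'E'
import numpy as np
def tip(f):
    f=np.radians(f)
    if f<=np.pi/2:
        bz=max(0,5*np.cos(f)-12*np.sin(f)); u=89.5+2.5*np.sin(f)
        return np.array([-4*np.sin(f)-u*np.cos(f), bz+u*np.sin(f)])
    e=f-np.pi/2; return np.array([-14*np.tan(e)+92*np.sin(e)-4*np.cos(e),92*np.cos(e)+4*np.sin(e)])
p=np.array([-88,3.2])
for k,ff in enumerate([0,2,4,6,8.5,11,13.5,16,  19,22,25,28,31,34,37,40, 43,46,49,52,55,58,61,64, 67,70,73,76,79,82,85,88, 90,92,94,96,98,101,104,107]):
    q=tip(ff); d=q-p; p=q
    if k%8==0: print()
    print(ff,[round(d[0]*.992,1),round(d[0]*.125,2),round(d[1],1)],q.round(1))
E
```

```text
0 [np.float64(-1.5), np.float64(-0.19), np.float64(1.8)] [-89.5   5. ]
2 [np.float64(-0.2), np.float64(-0.02), np.float64(2.7)] [-89.7   7.7]
4 [np.float64(-0.1), np.float64(-0.01), np.float64(2.7)] [-89.7  10.4]
6 [np.float64(0.0), np.float64(0.01), np.float64(2.7)] [-89.7  13.1]
8.5 [np.float64(0.2), np.float64(0.03), np.float64(3.4)] [-89.5  16.5]
11 [np.float64(0.4), np.float64(0.05), np.float64(3.3)] [-89.1  19.8]
13.5 [np.float64(0.6), np.float64(0.07), np.float64(3.3)] [-88.5  23.1]
16 [np.float64(0.7), np.float64(0.09), np.float64(3.3)] [-87.8  26.4]

19 [np.float64(1.1), np.float64(0.14), np.float64(3.9)] [-86.7  30.2]
22 [np.float64(1.3), np.float64(0.17), np.float64(3.8)] [-85.3  34. ]
25 [np.float64(1.6), np.float64(0.2), np.float64(4.3)] [-83.8  38.3]
28 [np.float64(1.8), np.float64(0.23), np.float64(4.3)] [-81.9  42.6]
31 [np.float64(2.0), np.float64(0.26), np.float64(4.2)] [-79.9  46.8]
34 [np.float64(2.3), np.float64(0.29), np.float64(4.1)] [-77.6  50.8]
37 [np.float64(2.5), np.float64(0.31), np.float64(3.9)] [-75.1  54.8]
40 [np.float64(2.7), np.float64(0.34), np.flo
[... 989 characters left out ...]
 [-16.8  91.1]
85 [np.float64(4.7), np.float64(0.59), np.float64(0.6)] [-12.   91.6]
88 [np.float64(4.8), np.float64(0.6), np.float64(0.3)] [-7.2 91.9]

90 [np.float64(3.2), np.float64(0.4), np.float64(0.1)] [-4. 92.]
92 [np.float64(2.7), np.float64(0.34), np.float64(0.1)] [-1.3 92.1]
94 [np.float64(2.7), np.float64(0.34), np.float64(-0.0)] [ 1.4 92.1]
96 [np.float64(2.7), np.float64(0.34), np.float64(-0.1)] [ 4.2 91.9]
98 [np.float64(2.7), np.float64(0.34), np.float64(-0.3)] [ 6.9 91.7]
101 [np.float64(4.0), np.float64(0.5), np.float64(-0.6)] [10.9 91.1]
104 [np.float64(3.9), np.float64(0.5), np.float64(-0.8)] [14.9 90.2]
107 [np.float64(3.9), np.float64(0.49), np.float64(-1.1)] [18.8 89.1]
```

send_rows(
  rows=[
    [-1,-1.5,-0.2,1.8,0,0,0],
    [-1,-0.2,0,2.7,0,0,0],
    [-1,-0.1,0,2.7,0,0,0],
    [-1,0,0,2.7,0,0,0],
    [-1,0.2,0,3.4,0,0,0],
    [-1,0.4,0,3.3,0,0,0],
    [-1,0.6,0.1,3.3,0,0,0],
    [-1,0.7,0.1,3.3,0,0,0],
  ],
)

```text
t: 9.63
tcp_pos: [506.7, -59.4, 55.1]
orientation: [-180.0, 0.1, -172.5]
contact_force: [-0.8, 0.1, -4.0]
finger_gap: 22.9
gripper_force: 59.7
```

send_rows(
  rows=[
    [-1,1.1,0.1,3.9,0,0,0],
    [-1,1.3,0.2,3.8,0,0,0],
    [-1,1.6,0.2,4.3,0,0,0],
    [-1,1.8,0.2,4.3,0,0,0],
    [-1,2.0,0.3,4.2,0,0,0],
    [-1,2.3,0.3,4.1,0,0,0],
    [-1,2.5,0.3,3.9,0,0,0],
    [-1,2.7,0.3,3.8,0,0,0],
  ],
)

```text
t: 10.3
tcp_pos: [521.3, -57.6, 87.2]
orientation: [180.0, -0.0, -172.5]
contact_force: [-0.3, 0.5, -3.8]
finger_gap: 23.1
gripper_force: 59.7
```

```bash
python3 - <<'E'
from h import *
a=snap("scene","scene3")
s=cv2.resize(a["pixels"][145:275,195:345,::-1],None,fx=4,fy=4,interpolation=cv2.INTER_CUBIC);cv2.imwrite("pics/s3c.png",cv2.convertScaleAbs(s,alpha=1.6,beta=10))
q=manip.read_state();print(q["t"],q["tcp_pos"],q["orientation"],q["contact_force"])
E
```

```text
10.35 [522.58935248 -57.52232178  87.86575198] [-1.79987156e+02  1.22410906e-01 -1.72453011e+02] [ 0.10274466 -0.47642687 -1.47666794]
```

View pics/s3c.png

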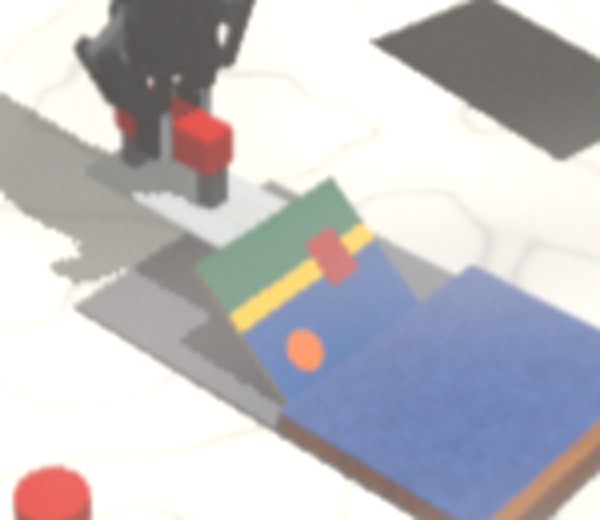

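Panel is tilted about 40° on the blade, with its far edge square at the step (285,400)-(420,300). Continuing the arc.

send_rows(
  rows=[
    [-1,2.9,0.4,3.6,0,0,0],
    [-1,3.1,0.4,3.5,0,0,0],
    [-1,3.3,0.4,3.3,0,0,0],
    [-1,3.5,0.4,3.1,0,0,0],
    [-1,3.7,0.5,2.9,0,0,0],
    [-1,3.8,0.5,2.7,0,0,0],
    [-1,4.0,0.5,2.5,0,0,0],
    [-1,4.1,0.5,2.3,0,0,0],
  ],
)

```text
t: 11.02
tcp_pos: [550.1, -53.9, 111.0]
orientation: [-180.0, 0.0, -172.5]
contact_force: [-0.6, -0.3, -2.1]
finger_gap: 22.8
gripper_force: 59.7
```

send_rows(
  rows=[
    [-1,4.2,0.5,2.0,0,0,0],
    [-1,4.3,0.5,1.8,0,0,0],
    [-1,4.4,0.6,1.6,0,0,0],
    [-1,4.5,0.6,1.3,0,0,0],
    [-1,4.6,0.6,1.1,0,0,0],
    [-1,4.7,0.6,0.8,0,0,0],
    [-1,4.7,0.6,0.6,0,0,0],
    [-1,4.0,0.5,0.3,0,0,0],
  ],
)

```text
t: 11.68
tcp_pos: [585.8, -49.4, 120.3]
orientation: [180.0, 0.0, -172.5]
contact_force: [-0.0, 0.7, -1.7]
finger_gap: 22.7
gripper_force: 59.8
```

send_rows(
  rows=[
    [-1,3.0,0.4,0,0,0,0],
    [-1,2.5,0.3,0,0,0,0],
    [-1,2.5,0.3,0,0,0,0],
    [-1,2.5,0.3,0,0,0,0],
    [-1,2.5,0.3,-0.3,0,0,0],
    [-1,2.5,0.3,-0.4,0,0,0],
    [-1,2.5,0.3,-0.5,0,0,0],
    [-1,2.5,0.3,-0.6,0,0,0],
  ],
)

```text
t: 12.35
tcp_pos: [606.2, -47.0, 118.6]
orientation: [-180.0, 0.1, -172.5]
contact_force: [0.1, 0.1, -0.2]
finger_gap: 23.2
gripper_force: 59.8
```

send_rows(
  rows=[
    [-1,2.5,0.3,-0.5,0,0,0],
    [-1,2.5,0.3,-0.5,0,0,0],
    [-1,2.5,0.3,-0.5,0,0,0],
    [-1,2.5,0.3,-0.5,0,0,0],
    [-1,0,0,0,0,0,0],
    [-1,0,0,0,0,0,0],
    [-1,0,0,0,0,0,0],
    [-1,0,0,0,0,0,0],
  ],
)

```text
t: 13.02
tcp_pos: [615.0, -46.0, 116.2]
orientation: [-180.0, -0.0, -172.5]
contact_force: [0.1, -0.5, -1.3]
finger_gap: 23.4
gripper_force: 59.8
```

```bash
python3 - <<'E'
from h import *
a=snap("scene","scene4");b=snap("top","top4")
s=cv2.resize(a["pixels"][145:285,195:375,::-1],None,fx=3.3,fy=3.3,interpolation=cv2.INTER_CUBIC)[:462,:594]
t=cv2.resize(b["pixels"][90:230,220:330,::-1],(363,462),interpolation=cv2.INTER_CUBIC)
im=cv2.convertScaleAbs(np.hstack([s[:,:430],t]),alpha=1.6,beta=10);print(im.shape);cv2.imwrite("pics/s4c.png",im)
q=manip.read_state();print(q["t"],q["tcp_pos"],q["orientation"],q["contact_force"])
E
```

```text
(462, 793, 3)
13.1167 [615.1518704  -45.92388963 116.30403292] [-1.79998929e+02 -2.64124261e-02 -1.72464371e+02] [-0.65622298  0.22801122 -1.40974345]
```

View pics/s4c.png

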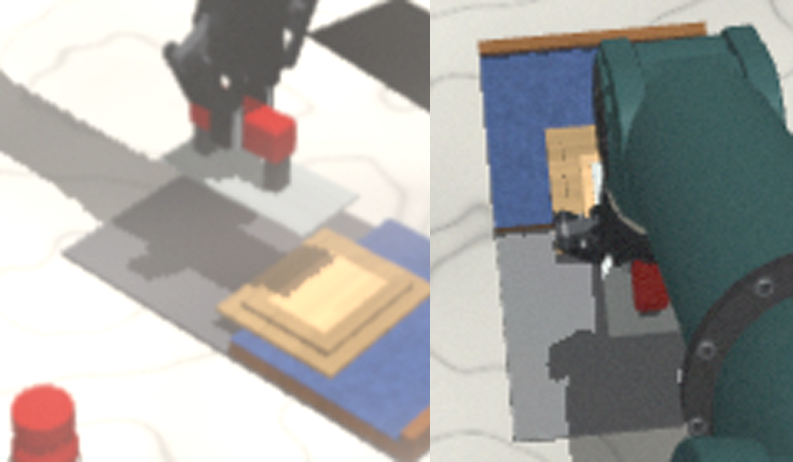

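Panel has turned, wood side up, on the deck but overhanging the step by about 14 mm. I'll push it fully onto the deck with the blade against the cradle.

send_rows(
  rows=[
    [-1,-8,-1,0,0,0,0],
    [-1,-16,-2,0,0,0,0],
    [-1,-16,-2,0,0,0,0],
    [-1,-11,-1.4,0,0,0,0],
    [-1,-6,-0.7,-8,0,0,0],
    [-1,0,0,-15,0,0,0],
    [-1,0,0,-15,0,0,0],
    [-1,0,0,-12,0,0,0],
  ],
)

```text
t: 13.78
tcp_pos: [558.5, -52.9, 65.4]
orientation: [180.0, 0.0, -172.5]
contact_force: [0.2, 0.5, -1.2]
finger_gap: 23.1
gripper_force: 59.8
```

send_rows(
  rows=[
    [-1,0,0,-8,0,0,0],
    [-1,0,0,-5,0,0,0],
    [-1,0,0,-2.7,0,0,0],
    [-1,0,0,0,0,0,0],
    [-1,3,0.4,0,0,0,0],
    [-1,5,0.6,0,0,0,0],
    [-1,5,0.6,0,0,0,0],
    [-1,3,0.4,0,0,0,0],
  ],
)

```text
t: 14.45
tcp_pos: [576.4, -50.7, 51.4]
orientation: [-180.0, 0.2, -172.5]
contact_force: [-0.3, 0.1, -1.1]
finger_gap: 23.3
gripper_force: 59.8
```

send_rows(
  rows=[
    [-1,3,0.4,0,0,0,0],
    [-1,3,0.4,0,0,0,0],
    [-1,3,0.4,0,0,0,0],
    [-1,3,0.4,0,0,0,0],
    [-1,3,0.4,0,0,0,0],
    [-1,3,0.4,0,0,0,0],
    [-1,3,0.4,0,0,0,0],
    [-1,1,0.1,0,0,0,0],
  ],
)

```text
t: 15.12
tcp_pos: [597.3, -47.9, 50.7]
orientation: [180.0, 0.1, -172.5]
contact_force: [-1.0, 1.0, -2.1]
finger_gap: 23.1
gripper_force: 59.8
```

send_rows(
  rows=[
    [-1,2,0.2,0,0,0,0],
    [-1,3,0.4,0,0,0,0],
    [-1,3,0.4,0,0,0,0],
    [-1,3,0.4,0,0,0,0],
    [-1,3,0.4,0,0,0,0],
    [-1,2,0.2,0,0,0,0],
    [-1,0,0,0,0,0,0],
    [-1,0,0,0,0,0,0],
  ],
)

```text
t: 15.78
tcp_pos: [613.2, -45.9, 50.8]
orientation: [180.0, 0.1, -172.5]
contact_force: [0.4, -0.3, -2.1]
finger_gap: 23.1
gripper_force: 59.8
```

send_rows(
  rows=[
    [-1,-6,-0.8,0,0,0,0],
    [-1,-12,-1.5,0,0,0,0],
    [-1,-16,-2,0,0,0,0],
    [-1,-16,-2,4,0,0,0],
    [-1,-16,-2,12,0,0,0],
    [-1,-10,0,15,0,0,0],
    [-1,-4,10,12,0,0,0],
    [-1,-2,20,6,0,0,0],
  ],
)

```text
t: 16.45
tcp_pos: [530.0, -26.8, 101.3]
orientation: [-179.9, 0.1, -172.8]
contact_force: [0.0, 0.8, -2.1]
finger_gap: 23.1
gripper_force: 59.8
```

send_rows(
  rows=[
    [-1,-5,33,0,0,0,-1.65],
    [-1,-7,38,0,0,0,-1.65],
    [-1,-7,38,0,0,0,-1.65],
    [-1,-7,38,0,0,0,-1.65],
    [-1,-7,38,0,0,0,-1.65],
    [-1,-7,38,0,0,0,-1.65],
    [-1,-7,38,0,0,0,-1.65],
    [-1,-5,25,0,0,0,-1.65],
  ],
)

```text
t: 17.12
tcp_pos: [477.4, 268.5, 100.5]
orientation: [179.7, 0.1, 174.6]
contact_force: [0.9, -0.1, -1.5]
finger_gap: 23.0
gripper_force: 59.8
```

send_rows(
  rows=[
    [-1,0,10,0,0,0,0],
    [-1,0,0,0,0,0,0],
    [-1,0,0,-10,0,0,0],
    [-1,0,0,-15,0,0,0],
    [-1,0,0,-5,0,0,0],
    [-1,0,0,0,0,0,0],
    [-1,0,0,0,0,0,0],
    [-1,0,0,0,0,0,0],
  ],
)

```text
t: 17.78
tcp_pos: [479.1, 270.5, 69.9]
orientation: [-180.0, 0.0, 174.2]
contact_force: [1.1, -0.3, -1.6]
finger_gap: 23.3
gripper_force: 59.8
```

```bash
python3 - <<'E'
from h import *
a=snap("scene","scene5");b=snap("top","top5")
s=cv2.resize(a["pixels"][115:285,205:385,::-1],None,fx=2.6,fy=2.6,interpolation=cv2.INTER_CUBIC)
t=cv2.resize(b["pixels"][90:260,230:350,::-1],(312,442),interpolation=cv2.INTER_CUBIC)
im=cv2.convertScaleAbs(np.hstack([s,t]),alpha=1.6,beta=10);print(im.shape);cv2.imwrite("pics/s5c.png",im)
q=manip.read_state();print(q["t"],q["tcp_pos"],q["orientation"],q["contact_force"])
E
```

```text
(442, 780, 3)
17.8833 [479.02583459 271.33540696  70.2078755 ] [1.79971282e+02 4.67426195e-02 1.74290701e+02] [ 0.41444648 -0.73111955 -2.15714209]
```

View pics/s5c.png

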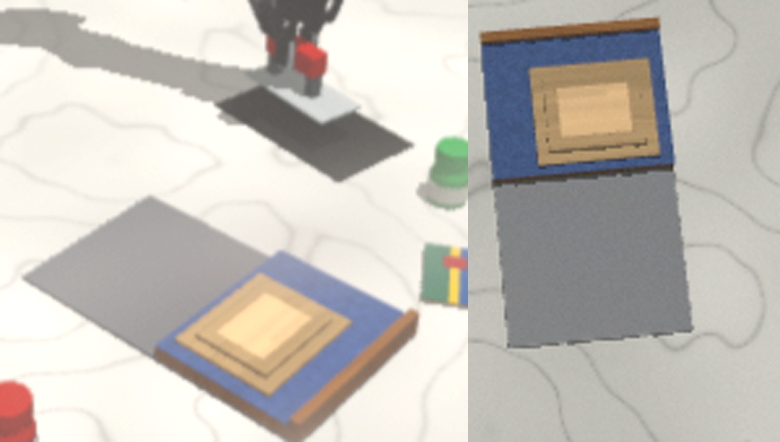

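Panel lies face down, flat, wholly on the deck (top view 530-660, 60-165). The lifter is above its mat; lowering it gently.

send_rows(
  rows=[
    [-1,0,2,-8,0,0,0],
    [-1,0,0,-10,0,0,0],
    [-1,0,0,-8,0,0,0],
    [-1,0,0,-6,0,0,0],
    [-1,0,0,-4,0,0,0],
    [-1,0,0,-2.5,0,0,0],
    [-1,0,0,-1,0,0,0],
    [-1,0,0,0,0,0,0],
  ],
)

```text
t: 18.55
tcp_pos: [478.4, 273.6, 29.9]
orientation: [-180.0, -0.0, 174.3]
contact_force: [-1.0, -0.5, -3.0]
finger_gap: 23.5
gripper_force: 59.8
```

send_rows(
  rows=[
    [-1,0,0,-0.5,0,0,0],
    [-1,0,0,-0.5,0,0,0],
    [-1,0,0,-0.5,0,0,0],
    [-1,0,0,0,0,0,0],
    [-1,0,0,0,0,0,0],
    [-1,0,0,0,0,0,0],
    [-1,0,0,0,0,0,0],
    [-1,0,0,0,0,0,0],
  ],
)

```text
t: 19.22
tcp_pos: [478.7, 273.8, 29.2]
orientation: [180.0, 0.0, 174.3]
contact_force: [-1.0, -0.9, 5.6]
finger_gap: 23.4
gripper_force: 60.6
```

On the mat. Release and rise.

send_rows(
  rows=[
    [-0.3,0,0,0,0,0,0],
    [-0.2,0,0,0,0,0,0],
    [0,0,0,0,0,0,0],
    [0.3,0,0,0,0,0,0],
    [0.6,0,0,0,0,0,0],
    [1,0,0,0,0,0,0],
    [1,0,0,0,0,0,0],
    [1,0,0,0,0,0,0],
  ],
  grip_force=20,
)

```text
t: 19.88
tcp_pos: [478.5, 273.6, 28.6]
orientation: [-180.0, -0.0, 174.3]
contact_force: [-0.5, -0.2, -0.1]
finger_gap: 85.8
gripper_force: 0.0
```

send_rows(
  rows=[
    [1,0,0,5,0,0,0],
    [1,0,0,15,0,0,0],
    [1,0,0,20,0,0,0],
    [1,0,0,25,0,0,0],
    [1,0,0,25,0,0,0],
    [1,0,0,25,0,0,0],
    [1,0,0,15,0,0,0],
    [1,0,0,5,0,0,0],
  ],
)

```text
t: 20.55
tcp_pos: [479.9, 274.5, 166.8]
orientation: [179.8, 0.2, 174.3]
contact_force: [0.5, -1.2, -0.0]
finger_gap: 85.3
gripper_force: 0.0
```

```bash
python3 - <<'E'
from h import *
w=snap("wrist","w6");a=snap("scene","scene6")["pixels"].astype(int); z=load("scene0")["pixels"].astype(int)
red=lambda p:(p[...,0]>100)&(p[...,1]<60)
p=w["pixels"].astype(int); ys,xs=np.nonzero(red(p)); print("wrist red",len(xs),xs.min(),xs.max(),ys.min(),ys.max())
for n,(y0,y1,x0,x1) in dict(lifter=(130,185,280,365),jarg=(165,200,365,392),jarr=(255,300,190,225),air=(205,265,125,180)).items():
    print(n,np.abs(a-z)[y0:y1,x0:x1].mean().round(2))
m=red(a)[130:185,280:365];m0=red(z)[130:185,280:365]
for k in(m,m0): y,x=np.nonzero(k);print(len(x),x.mean(),y.mean())
q=manip.read_state();print(q["t"],q["tcp_pos"],q["finger_gap"],q["contact_force"])
E
```

```text
wrist red 1517 240 265 159 224
lifter 5.33
jarg 0.61
jarr 0.62
air 0.62
83 39.8433734939759 14.80722891566265
84 39.07142857142857 14.535714285714286
20.65 [478.99354029 273.92016885 164.79684117] 85.11758665895877 [-0.2357114  -0.83757495 -0.69574519]
```

Lifter is back at its starting place, and the jars and airbrush haven't moved. Handing in.

```bash
python3 -c "
from bench import manip
print(manip.close_job())"
```

```text
the job is handed in; nothing more can be done
None
```

The panel lies face down and flat, fully on the blue deck; the lifter is set down and released on its mat; the jars and airbrush are unmoved; the job was handed in at about 20.7 s of the 58 s allowed, and no verdict came back.

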